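# Move a fresh soap from the press stand to a curing stand with the spatula

### The arm

A 7-joint arm with a two-finger parallel gripper is mounted at the origin on the work surface. World frame = base frame: x ahead of the robot, y to its left, z up, the work surface at z = 0. Lengths are in m, angles in rad, forces in N, time in s.
With the tool pointing down it reaches from about 0.425 to 0.825 m from the base axis. Payload 3.6 kg.
Tool frame: the origin (TCP) lies midway between the tips of the shut fingers; the grasp point (between the pads) lies 19 mm behind it; z points along the fingers, y is the line along which they close (so a half turn about z gives the same grasp; the last joint's range is limited). The gripper opens to 93 mm and grips with 3 to 60 N. Pads are 15 mm wide; open, the fingers measure 128 mm over their backs; the gripper's body (75 mm by 188 mm) begins 65 mm behind the grasp point.
Start: joints at [1.212, 0.615, -0.013, 1.423, 0.008, 1.103, -0.04], TCP at [0.212, -0.614, 0.219] pointing down, gripper open.
Joint ranges: [-3.12, 3.12], [-0.3, 2.06], [-1.34, 1.32], [0.26, 2.42], [-1.36, 4.5], [0.01, 1.98], [-2.84, 2.84]. Speed limits (rad/s): [2.79, 2.79, 3.14, 3.14, 3.14, 3.14, 3.14].

### API

Orientations are given as [roll, pitch, yaw] about the fixed x, y, z axes, in that order (R = Rz(yaw) Ry(pitch) Rx(roll)).
In Python, from plant import robot gives the robot as it stands. The module is installed in compiled form; this text tells all that it offers.
- The arm moves only by the shell command python3 -m handwheel 'ROWS' [FORCE]. ROWS is a JSON object of lists of equal length, an entry for each row: "xyz": the shift along the tool's x, y, z in units of 0.12 m (1.0 is 0.12 m), a list of three; "rotation": the turn, a rotation vector about the tool's x, y, z in units of 90 degrees (1.0 is 90 degrees), a list of three; "hand": the finger opening in mm, from 0 to 93. A call has 1 to 8 rows; each row is the pose to reach, as a shift and turn from the pose commanded when the call began, along the tool's axes at that moment; what a row does not reach only later rows make up. A row lasts 1/12 s, in which the tool goes at most 41.7 mm and 7.16 degrees, less where a joint would pass 70% of its speed; a pose out of reach is approached as far as the arm can. A call with a number of a shift or a turn outside -1 to 1 is refused whole. A call with a gripper value outside its range is refused whole. The fingers move at their own pace and stop on an object; FORCE is the grip in N (left out, the last holds). Time passes only in rows, so rows that repeat a pose let the fingers close. It gives the time, the measured TCP pose, the force, the opening and the grip force at its end, in the units of the state.
- robot.get_state(): the state, without advancing time (a new reading comes with each control period).
- robot.get_image(name): name is "side" or "top" or "wrist"; returns a dict with "frame" (480x640x3 uint8, blue, green, red), "range_z" (480x640 float32, m along the optical axis (not along the pixel's ray), 0 where there is no reading), "fov_y" (degrees; the focal length in pixels is half the picture's height over the tangent of half this angle, whatever the lens; pixels are square), "cx", "cy" (the principal point, pixels), "k1" (the pictures are not rectified: a ray, as slopes to the right and down, at radius r is drawn at 1 + k1 r^2 times it, then the intrinsics apply), "pose" (4x4, takes a point from camera to world coordinates). Camera axes: x right, y down, z forward; pixel columns grow to the right and rows downward; lengths in m; the calibration is good to about 2 mm. A picture is of the moment at which its call begins.
- robot.finish_job(): hands the job in; it is judged then, once.
Trained networks look in a picture, given as the dict that the camera call returned (one of the last four; its "shot" number tells which), for a name from the list of things; names that differ only in an ending like _2 or _b are one class to them, and where a whole thing is asked for, a point or a joint stands for the part that bears it (a point fixed in the world has none). Each returns a list of dicts, best first, with "p" (0 to 1); they miss things now and then, are a little off and sometimes report something else, mostly with a low value. They report only what shows in the picture. A call takes as long as a camera call. They do not tell look-alikes from the thing itself.
- robot.cut_out(name, picture): "pixels" (480x640 bool, what is visible of it).
- robot.spot_point(name, picture): "location" ([x, y, z] in m, in world coordinates, good to about 4 mm: a listed point, or the origin of a listed thing).
The state is a dict: "t": time; "q": joint angles; "dq": joint speeds; "tau": joint torques, N m; "tcp_pos": TCP position; "orientation": TCP orientation; "force": force on the tool from outside, world axes, zero at the start; "wrist_torque": the same for the moment, N m; "finger_gap": finger opening in m; "finger_force": force on a finger pad.
Only numpy, scipy, OpenCV 4.12 (cv2) and the standard library are available. Lean on these libraries where they do the work, as an engineer would, in place of code of your own. Each camera call takes 0.05 s, during which the arm holds its last target. There are 200 camera calls.

### The job

Lift the blue hand stamp out of the way and stand it on the round cork mat; then take the spatula, slide it under the fresh soap on the metal stand, lift the soap and set it down gently in the middle of the empty wooden stand, slide the blade out and lay the spatula back on its white rest as it was. The fresh soap marks easily: never touch it with the fingers, and keep it level. Leave the cured soap on the other wooden stand, the little amber jar and the white dish where they are.

Things in the scene. Friction and masses are not known exactly. Their poses are not given: they have to be found in the camera images.
- stamp: blue hand stamp standing upright in front of the metal stand's -y end, in the spatula's way: a disc 76 mm across and 18 mm high, with a round black upright handle 28 mm across from z = 18 to 85 mm; about 250 g. Origin at the centre of its underside, z up. It may be gripped by the handle from above.
- mat: fixed round cork mat, 120 mm across, 4 mm thick, lying flat on the table; origin at the centre of its underside.
- press_stand: fixed low metal stand that carries the fresh soap. Two rails along its y axis, each 22 mm wide, tops at z = 18 mm; gap between them 52 mm wide, over a 3 mm floor plate. 96 mm (x) by 100 mm (y), origin under its centre. At the +y end each rail has a stop (y = 40 to 50 mm, up to z = 32 mm); the gap is free. Enter from the -y end, moving along +y.
- soap: round orange soap puck, 77 mm across, 22 mm high, about 110 g, flat underside; origin at the centre of its underside, z up. The fresh one: it lies across the rails of the metal stand. Not to be touched by fingers.
- free_stand: fixed low wooden stand, empty: where the fresh soap must go, centred, lying on both rails. Two rails along its y axis, each 22 mm wide, tops at z = 18 mm; gap between them 52 mm wide, over a 3 mm floor plate. 96 mm (x) by 100 mm (y), origin under its centre. Its gap is open at both ends.
- full_stand: fixed low wooden stand of the same shape as the empty one, already occupied by a cured soap. Same frame and sizes.
- spatula: cranked steel spatula with a wooden handle, 170 g, y axis forward from handle to blade tip. Origin at the centre of the blade's underside. Blade 38 mm wide (x), 90 mm long (y = -45 to +45 mm), 3 mm thick, flat on the table at the start. A narrow neck behind it rises to the level straight handle: y = -65 to -185 mm, 20 mm wide (x), z = 59 to 85 mm.
- spatula_grip (a point): best grip point on the handle, on its axis at y = -105 mm, z = 72 mm in the spatula's frame; grip from above across the handle's 20 mm width, with about 50 N.
- spatula_heel (a point): point on the underside of the spatula's handle, at y = -170 mm, z = 59 mm in the spatula's frame; it lies in the rest's saddle.
- rest: fixed white spatula rest, 72 mm (x) by 50 mm (y), origin under its centre. Its upright (y = -10 to +10 mm) has a flat saddle at z = 59 mm, 48 mm wide between cheeks that rise to z = 75 mm. In place, the handle lies along the rest's y axis, the spatula's origin is 170 mm ahead (+y) of the rest's, and the blade is flat on the table.
- rest_saddle (a point): centre of the rest's saddle, 59 mm above the table.
- cured_soap: round orange soap puck, 77 mm across, 22 mm high, about 110 g, flat underside; origin at the centre of its underside, z up. Lies on the occupied wooden stand. Leave it alone.
- oil_jar: small amber jar with a black cap, 40 mm across, 55 mm high, upright; origin at the centre of its underside. Leave it alone.
- dish: small white bowl, 68 mm across, 26 mm high; origin at the centre of its underside. Leave it alone.
Mind the look-alikes: they are no part of the job. Several things have the shape of the rest; the one meant has the colours described above.

How it is judged:
By the outcome, as a careful person would: the job done as asked, in the order asked, and still so for the second after the job is handed in, with the robot touching nothing.
It also fails if it takes over 72 s, if anything falls off the work surface, if the arm or the gripper's body presses on something with over 40 N, if the wrist force passes 120 N, or if a joint passes its speed limit or range.

## Working session

There is one attempt and no reset: what is moved stays moved. The work goes in short steps, Python scripts to look and compute and a shell command to move; the robot and the scene stay as the last step left them, time stands still between calls to the robot, and variables do not carry over. Pictures are saved under pics/ and viewed, at most 10 in all, crops included, and the job is handed in when it is done.

```bash
mkdir -p pics; cat > h.py <<'E'
import numpy as np, cv2
from plant import robot
def shot(n): return robot.get_image(n)
def unproj(p,px):
    px=np.asarray(px,float).reshape(-1,2); f=240/np.tan(np.radians(p['fov_y'])/2)
    d=(px-[p['cx'],p['cy']])/f; u=d.copy()
    for _ in range(20): u=d/(1+p['k1']*(u**2).sum(1,keepdims=True))
    return np.c_[u,np.ones(len(u))]
def world(p,px,z=None):
    r=unproj(p,px); px=np.asarray(px,int).reshape(-1,2)
    T=np.array(p['pose'])
    if z is None:
        return (r*p['range_z'][px[:,1],px[:,0]][:,None])@T[:3,:3].T+T[:3,3]
    w=r@T[:3,:3].T; s=(z-T[2,3])/w[:,2]; return T[:3,3]+w*s[:,None]
def cloud(p,m):
    v,u=np.nonzero(m&(p['range_z']>0)); return world(p,np.c_[u,v])
def pix(p,P):
    T=np.array(p['pose']); c=(np.atleast_2d(P)-T[:3,3])@T[:3,:3]; u=c[:,:2]/c[:,2:]
    f=240/np.tan(np.radians(p['fov_y'])/2)
    return u*(1+p['k1']*(u**2).sum(1,keepdims=True))*f+[p['cx'],p['cy']]
E
python3 - <<'E'
from h import *
for n in ['top','side']:
    p=shot(n); cv2.imwrite(f'pics/{n}0.png',p['frame'])
    print(n,p['fov_y'],p['k1'],np.round(p['pose'],3).tolist())
    for k in ['stamp','mat','press_stand','soap','free_stand','full_stand','spatula','spatula_grip','spatula_heel','rest','rest_saddle','oil_jar','dish']:
        print(k,[(round(float(d['p']),2),np.round(d['location'],3).tolist(),pix(p,d['location']).astype(int)[0].tolist()) for d in robot.spot_point(k,p)])
s=robot.get_state();print(s)
E
```

```text
top 57.26290534116862 -0.011212829027615072 [[-0.016, -0.99, 0.137, 0.431], [-0.999, 0.02, 0.028, 0.075], [-0.03, -0.137, -0.99, 0.807], [0.0, 0.0, 0.0, 1.0]]
stamp [(0.94, [0.567, 0.121, 0.003], [305, 230])]
mat [(0.68, [0.527, 0.419, -0.002], [147, 255]), (0.63, [0.718, 0.039, -0.002], [347, 152])]
press_stand [(0.55, [0.591, 0.219, 0.003], [252, 219])]
soap [(0.67, [0.593, 0.22, 0.017], [251, 216]), (0.66, [0.714, 0.042, -0.004], [346, 155])]
free_stand [(0.73, [0.496, -0.068, 0.001], [409, 267]), (0.4, [0.457, 0.052, 0.054], [344, 288])]
full_stand [(0.89, [0.636, -0.052, 0.001], [397, 192])]
spatula [(0.74, [0.436, 0.225, -0.001], [249, 302]), (0.62, [0.457, 0.056, 0.057], [342, 288])]
spatula_grip [(0.8, [0.451, 0.122, 0.073], [303, 292])]
spatula_heel [(0.86, [0.455, 0.054, 0.056], [343, 289])]
rest [(0.94, [0.345, -0.008, -0.0], [379, 352]), (0.89, [0.337, -0.132, 0.004], [450, 355]), (0.69, [0.454, 0.054, 0.003], [343, 291]), (0.66, [0.338, 0.114, -0.002], [311, 356])]
rest_saddle [(0.96, [0.453, 0.056, 0.057], [343, 290]), (0.83, [0.349, -0.013, 0.059], [386, 353]), (0.74, 
[... 1610 characters left out ...]
array([ 1.21150167,  0.61492915, -0.0125811 ,  1.4234314 ,  0.00809815,
        1.1034166 , -0.04038888]), 'dq': array([ 2.29782279e-04,  4.51429927e-04,  6.67717983e-04,  5.03724901e-05,
       -5.17642846e-04,  8.27762108e-04, -4.62422195e-04]), 'tau': array([-1.57734899e-03, -4.58826470e+01,  2.08777757e-01, -1.66031992e+01,
       -6.09958917e-02,  1.32325009e-02,  5.97955614e-05]), 'tcp_pos': array([ 0.21234161, -0.61428409,  0.2186109 ]), 'orientation': array([-3.14145769e+00, -2.33532528e-05,  3.32832020e-01]), 'force': array([ 0.04299086,  0.36652569, -0.00997546]), 'wrist_torque': array([ 0.00403826,  0.03236417, -0.00439842]), 'finger_force': 0.0, 'finger_gap': 0.09306224350533528}
```

View both.

View pics/top0.png

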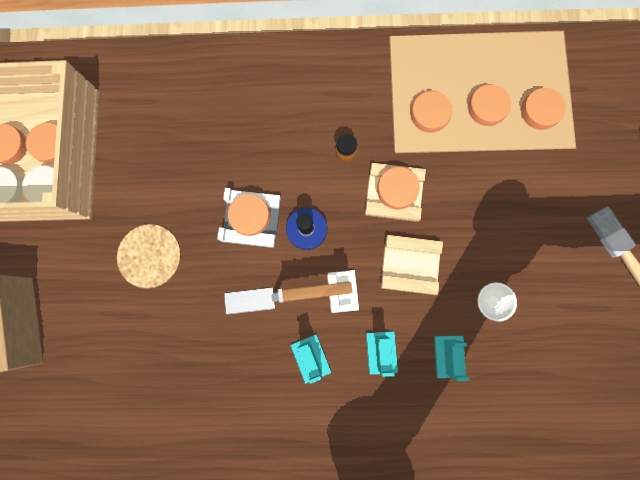

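View pics/side0.png

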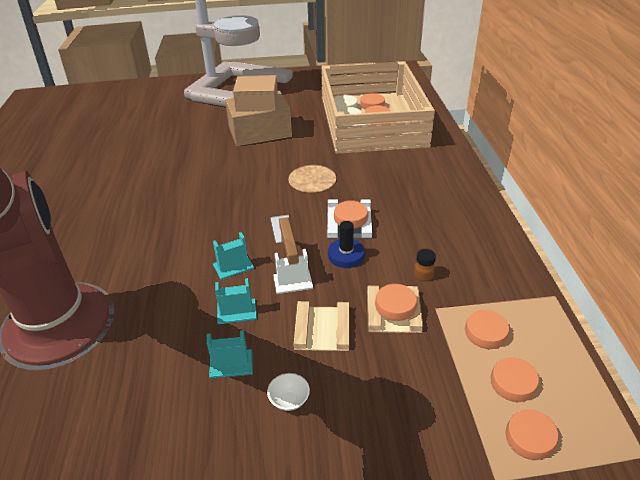

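```bash
cat >> h.py <<'E'
def best(k,p,near,tol=0.05):
    # mask of class k whose cloud median is nearest to `near`
    o=None
    for d in robot.cut_out(k,p):
        c=cloud(p,d['pixels'])
        if len(c)<20: continue
        e=np.hypot(*(np.median(c[:,:2],0)-near))
        if e<tol and (o is None or e<o[0]): o=(e,c,d['pixels'],d['p'])
    return o
def rect(c):
    (cx,cy),(w,h),a=cv2.minAreaRect(c[:,:2].astype(np.float32)*1000)
    return f'rect c=({cx:.1f},{cy:.1f}) wh=({w:.1f},{h:.1f}) a={a:.2f}'
def circ(c):
    A=np.c_[2*c[:,:2],np.ones(len(c))]; s=np.linalg.lstsq(A,(c[:,:2]**2).sum(1),rcond=None)[0]
    return s[:2],np.sqrt(s[2]+s[0]**2+s[1]**2)
E
python3 - <<'E'
from h import *
N=dict(stamp=(.567,.121),mat=(.526,.419),press_stand=(.593,.222),soap=(.593,.22),free_stand=(.5,-.07),full_stand=(.636,-.05),spatula=(.45,.15),rest=(.454,.057))
for n in ['top','side']:
    p=shot(n)
    for k,v in N.items():
        b=best(k,p,v,.07)
        if b is None: print(n,k,None); continue
        c=b[1]; z=c[:,2]*1000
        print(n,k,round(b[3],2),len(c),'zpct',np.percentile(z,[1,10,50,90,99]).round(1),end=' ')
        # hull region at given heights
        m=b[2].astype(np.uint8)
        if k in('stamp','mat','soap'):
            lo,hi={'stamp':(10,24),'mat':(-4,10),'soap':(34,46)}[k]
            q=c[(z>lo)&(z<hi)]; print('n',len(q),(rect(q)))
            if k=='stamp':
                q=c[(z>78)]; print('   handle top',len(q),q.mean(0).round(4),rect(q))
        elif 'stand' in k:
            q=c[(z>14)&(z<22)]; print('n',len(q),rect(q))
        elif k=='spatula':
            q=c[(z<9)]; print('blade',rect(q)); q=c[(z>78)]; print('   handle',rect(q),q[:,2].mean())
        else: print(rect(c)); q=c[z>69]; print('   cheek',len(q),rect(q))
E
```

```text
top stamp 0.65 1335 zpct [-0.4 15.3 17.6 83.  85.8] n 1005 rect c=(570.5,120.4) wh=(71.8,74.4) a=88.90
   handle top 216 [0.5702 0.1187 0.0836] rect c=(570.3,118.6) wh=(26.6,26.3) a=43.07
top mat 0.64 3232 zpct [-1.4  1.1  3.   4.8  6.3] n 3232 rect c=(527.7,415.8) wh=(119.7,118.8) a=88.54
top press_stand 0.66 1300 zpct [-0.5  1.7 16.5 23.8 32.6] n 794 rect c=(592.2,221.5) wh=(96.5,96.3) a=82.52
top soap 0.8 1350 zpct [26.5 36.8 38.8 40.6 41.8] n 1283 rect c=(594.7,220.2) wh=(72.3,71.7) a=24.81
top free_stand 0.71 2997 zpct [-0.9  0.9  4.6 18.2 19.9] n 1351 rect c=(501.0,-70.6) wh=(100.1,96.4) a=81.71
top full_stand 0.87 1302 zpct [-0.5  1.8 16.1 18.4 20.3] n 844 rect c=(636.7,-45.6) wh=(98.3,97.3) a=81.31
top spatula 0.61 1955 zpct [-1.6  0.7  4.7 84.9 86.6] blade rect c=(448.3,154.1) wh=(38.7,236.0) a=5.44
   handle rect c=(453.5,101.9) wh=(20.1,120.7) a=5.85 0.08390731178455617
top rest 0.77 851 zpct [-1.8  3.3  6.1 72.9 82.2] rect c=(456.2,53.8) wh=(75.0,51.9) a=5.33
   cheek 102 rect c=(456.0,53.1) wh=(59.5,23.2) a=1.50
side stamp 0.89 1080 zpct [ 1.1  9.  17.2 76.  84.2] n 585 rect c=(571.6,115.1) wh=(73.3,74.6) a=86.41
   handle top 98 [0.5721 0.1139 0.0826] rect c=(572.8,115.2) wh=(25.4,23.8) a=82.24
side mat None
side press_stand 0.8 693 zpct [-0.8  1.5 16.  27.5 31.7] n 365 rect c=(593.9,217.9) wh=(98.0,95.3) a=83.19
side soap 0.68 667 zpct [19.9 29.  38.  40.1 41.5] n 558 rect c=(596.5,219.6) wh=(72.2,73.1) a=55.61
side free_stand None
side full_stand 0.95 1138 zpct [-0.4  1.8 16.3 19.1 21.5] n 651 rect c=(637.1,-47.1) wh=(102.4,94.2) a=80.97
side spatula 0.84 753 zpct [-1.8  0.8 81.5 84.6 85.9] blade rect c=(446.1,204.7) wh=(41.6,135.4) a=5.69
   handle rect c=(454.6,100.6) wh=(20.2,125.1) a=5.87 0.08314916648899702
side rest 0.67 1106 zpct [-1.   3.9 25.7 58.2 73.9] rect c=(454.3,83.3) wh=(71.7,111.7) a=3.50
   cheek 41 rect c=(456.2,53.0) wh=(58.8,19.5) a=2.51
```

```bash
for i in 1 2 3 4; do python3 -m handwheel '{"xyz":[[1,-1,0],[1,-1,0],[1,-1,0],[1,-1,0],[1,-1,0]],"rotation":[[0,0,0],[0,0,0],[0,0,0],[0,0,0],[0,0,0]],"hand":[70,70,70,70,70]}' 30; done
python3 -m handwheel '{"xyz":[[0.81,-0.79,0],[0.81,-0.79,0],[0.81,-0.79,0],[0.81,-0.79,0],[0.81,-0.79,0],[0.81,-0.79,0],[0.81,-0.79,0],[0.81,-0.79,0]],"rotation":[[0,0,-0.6],[0,0,-0.6],[0,0,-0.6],[0,0,-0.6],[0,0,-0.6],[0,0,-0.6],[0,0,-0.6],[0,0,-0.6]],"hand":[70,70,70,70,70,70,70,70]}'
python3 -m handwheel '{"xyz":[[0,0,0],[0,0,0],[0,0,0],[0,0,0],[0,0,0]],"rotation":[[0,0,-0.25],[0,0,-0.25],[0,0,-0.25],[0,0,-0.25],[0,0,-0.25]],"hand":[70,70,70,70,70]}'
cat >> h.py <<'E'
from scipy.spatial.transform import Rotation as Ro
def goto(x=None,y=None,z=None,yaw=None):
    s=robot.get_state(); R=Ro.from_euler('xyz',s['orientation']).as_matrix(); t=np.array(s['tcp_pos'])
    g=np.array([a if a is not None else b for a,b in zip((x,y,z),t)])
    Rg=Ro.from_euler('xyz',[np.pi,0,np.radians(yaw) if yaw is not None else s['orientation'][2]])
    rv=(Ro.from_matrix(R).inv()*Rg).as_rotvec()/(np.pi/2)
    print('t',round(s['t'],2),'at',t.round(4),'rpy',np.degrees(s['orientation']).round(2),'F',np.round(s['force'],1),'gap',round(s['finger_gap'],4),'-> shift',(R.T@(g-t)/.12).round(3),'rot',rv.round(3))
E
python3 - <<'E'
from h import *
p=shot('wrist'); cv2.imwrite('pics/w1.png',p['frame']); goto(.571,.117,.041,95.85)
for k,v in dict(stamp=(.571,.117),soap=(.595,.22),press_stand=(.593,.22),spatula=(.45,.12)).items():
    b=best(k,p,v,.07)
    if b is None: print(k,None); continue
    c=b[1];z=c[:,2]*1000
    print(k,len(c),np.percentile(z,[1,50,99]).round(1),rect(c))
    if k=='stamp': q=c[z>78]; print(len(q),q.mean(0),rect(q)if len(q)>3 else'')
    if k=='spatula': q=c[z>78]; print(rect(q),q[:,2].mean())
    if k=='soap': q=c[z>34]; print(rect(q))
    if 'stand' in k: q=c[(z>14)&(z<22)]; print(rect(q))
E
```

```text
t: 2.72
tcp_pos: [0.2923, -0.4531, 0.2189]
orientation: [-3.136, -0.005, 0.345]
force: [1.1, 1.1, -0.1]
finger_gap: 0.0706
finger_force: 0.0
t: 3.13
tcp_pos: [0.3653, -0.3006, 0.219]
orientation: [-3.138, -0.004, 0.347]
force: [0.8, -0.1, 0.5]
finger_gap: 0.0701
finger_force: 0.0
t: 3.55
tcp_pos: [0.4391, -0.1478, 0.2192]
orientation: [-3.138, -0.005, 0.347]
force: [-0.6, 0.4, 0.0]
finger_gap: 0.0698
finger_force: 0.0
t: 3.97
tcp_pos: [0.5125, 0.0058, 0.2191]
orientation: [-3.137, -0.006, 0.346]
force: [-0.2, 1.0, -0.1]
finger_gap: 0.0703
finger_force: 0.0
t: 4.63
tcp_pos: [0.5704, 0.1166, 0.2185]
orientation: [-3.141, 0.0, 1.281]
force: [0.7, 0.3, 0.1]
finger_gap: 0.0703
finger_force: 0.0
t: 5.05
tcp_pos: [0.5703, 0.1166, 0.2186]
orientation: [-3.141, -0.0, 1.665]
force: [0.6, -0.2, 0.0]
finger_gap: 0.0701
finger_force: 0.0
t 5.1 at [0.5703 0.1169 0.2186] rpy [-1.800e+02 -1.000e-02  9.538e+01] F [ 0.2 -0.1  0. ] gap 0.0699 -> shift [0.    0.006 1.48 ] rot [-0.    -0.    -0.005]
stamp 4253 [ 6.8 20.  87.8] rect c=(571.5,120.3) wh=(75.7,75.7) a=87.74
829 [0.57163355 0.12124572 0.08616435] rect c=(571.8,120.5) wh=(27.2,26.6) a=16.98
soap 5498 [32.6 41.6 43.4] rect c=(597.0,223.9) wh=(77.2,72.2) a=50.24
rect c=(596.1,222.8) wh=(73.1,72.5) a=37.33
press_stand 5190 [ 3.1 19.4 34.7] rect c=(595.5,227.3) wh=(107.8,100.9) a=81.23
rect c=(593.4,223.7) wh=(98.3,96.2) a=82.25
spatula None
```

View pics/w1.png

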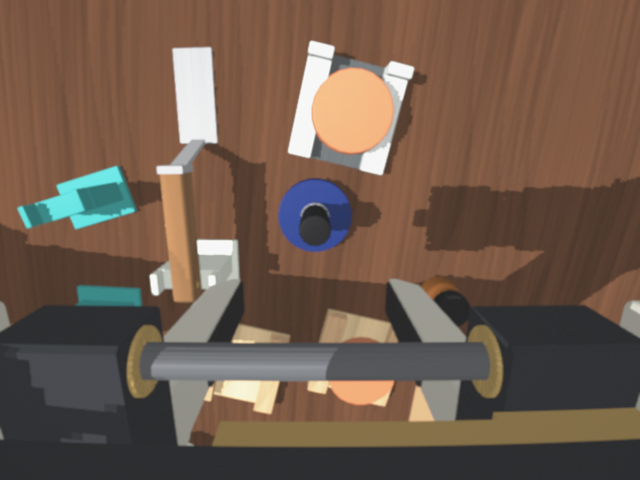

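```bash
python3 -m handwheel '{"xyz":[[0.017,0.006,1],[0.017,0.006,1],[0.017,0.006,1],[0.017,0.006,1]],"rotation":[[0,0,0],[0,0,0],[0,0,0],[0,0,0]],"hand":[70,70,70,70]}'
python3 -m handwheel '{"xyz":[[0,0,0.25],[0,0,0.48],[0,0,0.48],[0,0,0.48],[0,0,0.48],[0,0,0.48],[0,0,0.48],[0,0,0.48]],"rotation":[[0,0,0],[0,0,0],[0,0,0],[0,0,0],[0,0,0],[0,0,0],[0,0,0],[0,0,0]],"hand":[70,70,70,20,20,20,20,20]}' 30
python3 -m handwheel '{"xyz":[[0,0,0],[0,0,0],[0,0,0],[0,0,-0.1],[0,0,-0.3]],"rotation":[[0,0,0],[0,0,0],[0,0,0],[0,0,0],[0,0,0]],"hand":[20,20,20,20,20]}' 30
python3 - <<'E'
from h import *
goto(.5277,.416,.171)
E
```

```text
t: 5.63
tcp_pos: [0.5654, 0.1176, 0.0919]
orientation: [-3.127, 0.003, 1.668]
force: [-1.6, 0.1, -0.8]
finger_gap: 0.0703
finger_force: 0.0
t: 6.3
tcp_pos: [0.5715, 0.1198, 0.0427]
orientation: [3.139, -0.0, 1.668]
force: [0.0, -0.2, -1.4]
finger_gap: 0.0412
finger_force: 0.0
t: 6.72
tcp_pos: [0.5679, 0.1186, 0.0749]
orientation: [-3.134, 0.001, 1.668]
force: [0.2, -0.1, -2.4]
finger_gap: 0.0274
finger_force: 30.0
t 6.72 at [0.5679 0.1186 0.0749] rpy [-1.7956e+02  8.0000e-02  9.5590e+01] F [ 0.2 -0.1 -2.4] gap 0.0274 -> shift [ 2.498 -0.098 -0.803] rot [-0.005  0.001 -0.   ]
```

```bash
python3 -m handwheel '{"xyz":[[0,0,-0.35],[0,0,-0.7],[0.2,0,-0.7],[0.5,-0.02,-0.7],[0.83,-0.03,-0.7]],"rotation":[[0,0,0],[0,0,0],[0,0,0],[0,0,0],[0,0,0]],"hand":[20,20,20,20,20]}'
python3 -m handwheel '{"xyz":[[0.35,0,0],[0.7,0,0],[0.83,-0.03,0],[0.83,-0.03,0]],"rotation":[[0,0,0],[0,0,0],[0,0,0],[0,0,0]],"hand":[20,20,20,20]}'
python3 -m handwheel '{"xyz":[[0.35,0,0],[0.7,0,0],[0.82,-0.02,0],[0.82,-0.02,0],[0.82,-0.02,0],[0.82,-0.02,0]],"rotation":[[0,0,0],[0,0,0],[0,0,0],[0,0,0],[0,0,0],[0,0,0]],"hand":[20,20,20,20,20,20]}'
python3 - <<'E'
from h import *
goto(.5277,.416,.047)
p=shot('wrist')
for k,v in dict(mat=(.5277,.416),stamp=(.52,.42)).items():
    b=best(k,p,v,.07)
    if b is None: print(k,None); continue
    c=b[1]; z=c[:,2]*1000; print(k,np.percentile(z,[1,50,99]).round(1),rect(c))
E
```

```text
t: 7.13
tcp_pos: [0.5581, 0.2166, 0.1624]
orientation: [3.14, 0.002, 1.662]
force: [0.6, 0.1, -1.9]
finger_gap: 0.0277
finger_force: 30.0
t: 7.47
tcp_pos: [0.5397, 0.3251, 0.1617]
orientation: [-3.139, -0.006, 1.679]
force: [-0.6, 0.8, -1.9]
finger_gap: 0.0276
finger_force: 30.0
t: 7.97
tcp_pos: [0.5332, 0.4122, 0.1607]
orientation: [-3.142, 0.003, 1.666]
force: [0.3, 0.1, -2.5]
finger_gap: 0.0276
finger_force: 30.0
t 7.97 at [0.5332 0.4122 0.1607] rpy [-180.      0.19   95.45] F [ 0.3  0.1 -2.5] gap 0.0276 -> shift [ 0.039 -0.043  0.947] rot [-0.     0.002 -0.   ]
mat [4.  5.7 7.4] rect c=(523.7,436.9) wh=(118.8,78.6) a=12.77
stamp [127.8 139.3 206.6] rect c=(532.8,428.7) wh=(75.1,43.9) a=6.79
```

```bash
python3 -m handwheel '{"xyz":[[0.04,-0.04,0.3],[0.04,-0.04,0.6],[0.04,-0.04,0.8],[0.04,-0.04,0.88],[0.04,-0.04,0.93],[0.04,-0.04,0.955],[0.04,-0.04,0.955],[0.04,-0.04,0.955]],"rotation":[[0,0,0],[0,0,0],[0,0,0],[0,0,0],[0,0,0],[0,0,0],[0,0,0],[0,0,0]],"hand":[20,20,20,20,20,20,20,20]}'
```

```text
t: 8.78
tcp_pos: [0.528, 0.4201, 0.0483]
orientation: [3.139, -0.002, 1.668]
force: [0.6, -0.0, -2.3]
finger_gap: 0.0275
finger_force: 30.0
```

```bash
python3 -m handwheel '{"xyz":[[-0.02,0,0.012],[-0.03,0,0.02],[-0.03,0,0.028],[-0.03,0,0.028],[-0.03,0,0.028]],"rotation":[[0,0,0],[0,0,0],[0,0,0],[0,0,0],[0,0,0]],"hand":[20,20,20,20,20]}'
```

```text
t: 9.2
tcp_pos: [0.5281, 0.4163, 0.0456]
orientation: [3.139, -0.002, 1.667]
force: [-1.3, -0.7, 6.1]
finger_gap: 0.0275
finger_force: 30.0
```

```bash
python3 -m handwheel '{"xyz":[[0,0,0],[0,0,0],[0,0,0],[0,0,-0.25],[0,0,-0.5],[0,0,-0.83],[0,0,-0.83],[0,0,-0.83]],"rotation":[[0,0,0],[0,0,0],[0,0,0],[0,0,0],[0,0,0],[0,0,0],[0,0,0],[0,0,0]],"hand":[60,60,60,60,60,60,60,60]}'
python3 -m handwheel '{"xyz":[[-0.3,-0.1,0],[-0.6,-0.2,0],[-0.8,-0.3,0],[-0.8,-0.3,0]],"rotation":[[0,0,0],[0,0,0],[0,0,0],[0,0,0]],"hand":[60,60,60,60]}'
python3 -m handwheel '{"xyz":[[-0.3,-0.1,0],[-0.6,-0.2,0],[-0.8,-0.3,0],[-0.8,-0.3,0]],"rotation":[[0,0,0],[0,0,0],[0,0,0],[0,0,0]],"hand":[60,60,60,60]}'
python3 -m handwheel '{"xyz":[[-0.3,-0.1,0],[-0.6,-0.2,0],[-0.78,-0.27,0],[-0.78,-0.27,0],[-0.78,-0.27,0]],"rotation":[[0,0,0],[0,0,0],[0,0,0],[0,0,0],[0,0,0]],"hand":[60,60,60,60,60]}'
python3 - <<'E'
from h import *
goto(.4517,.1212,.053,95.85)
for n in ['wrist','top']:
  p=shot(n)
  print([(round(float(d['p']),2),np.round(d['location'],3)) for d in robot.spot_point('spatula_grip',p)])
  for k,v in dict(spatula=(.45,.14),stamp=(.528,.416)).items():
    b=best(k,p,v,.09)
    if b is None: print(k,None); continue
    c=b[1];z=c[:,2]*1000;print(n,k,np.percentile(z,[1,50,99]).round(1),rect(c))
    if k=='spatula': 
        q=c[z>78]; print(rect(q),q[:,2].mean()); q=c[(z<9)&(c[:,1]>.16)]; print('blade',rect(q))
cv2.imwrite('pics/t2.png',p['frame'])
E
```

```text
t: 9.87
tcp_pos: [0.5285, 0.4172, 0.1459]
orientation: [3.136, -0.004, 1.668]
force: [0.6, 0.1, 0.2]
finger_gap: 0.0599
finger_force: 0.0
t: 10.2
tcp_pos: [0.4994, 0.308, 0.1405]
orientation: [-3.136, 0.01, 1.662]
force: [-0.3, -0.4, -0.0]
finger_gap: 0.0604
finger_force: 0.0
t: 10.53
tcp_pos: [0.4722, 0.2102, 0.1409]
orientation: [-3.135, 0.007, 1.662]
force: [-1.1, -1.0, -1.5]
finger_gap: 0.0599
finger_force: 0.0
t: 10.95
tcp_pos: [0.4511, 0.1208, 0.1422]
orientation: [-3.141, -0.0, 1.666]
force: [0.2, 0.7, 0.5]
finger_gap: 0.0601
finger_force: 0.0
t 10.95 at [0.4511 0.1208 0.1422] rpy [-1.7995e+02 -2.0000e-02  9.5460e+01] F [0.2 0.7 0.5] gap 0.0601 -> shift [0.003 0.006 0.743] rot [-0.001 -0.    -0.004]
[(0.95, array([0.447, 0.123, 0.073]))]
wrist spatula [ 3.   6.  87.9] rect c=(448.0,167.2) wh=(38.3,210.2) a=5.64
rect c=(453.6,113.0) wh=(20.5,101.4) a=5.90 0.0864707312756706
blade rect c=(442.2,226.6) wh=(38.3,90.7) a=5.64
stamp None
[]
spatula None
top stamp [ 7.3 21.5 89.8] rect c=(527.3,413.1) wh=(70.2,75.2) a=73.58
```

View pics/t2.png

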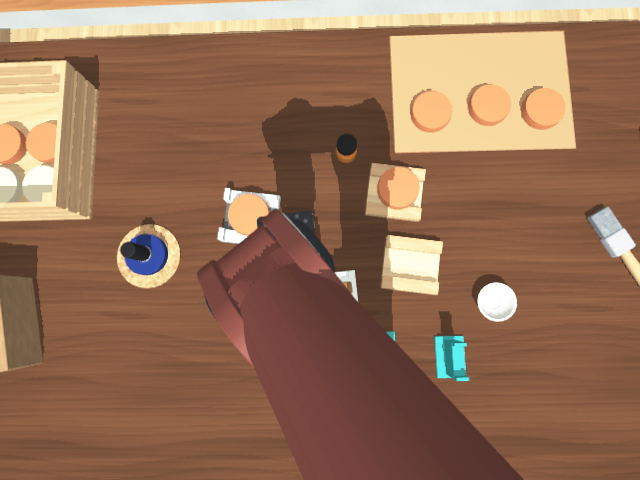

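```bash
python3 -m handwheel '{"xyz":[[0.005,0.01,0.3],[0.005,0.01,0.6],[0.005,0.01,0.74],[0.005,0.01,0.74],[0.005,0.01,0.74],[0.005,0.01,0.74]],"rotation":[[0,0,0],[0,0,0],[0,0,0],[0,0,0],[0,0,0],[0,0,0]],"hand":[60,60,60,60,60,60]}' 50
python3 -m handwheel '{"xyz":[[0,0,0],[0,0,0],[0,0,0],[0,0,0],[0,0,0],[0,0,0]],"rotation":[[0,0,0],[0,0,0],[0,0,0],[0,0,0],[0,0,0],[0,0,0]],"hand":[10,10,10,10,10,10]}' 50
python3 - <<'E'
from h import *
goto()
E
```

```text
t: 11.85
tcp_pos: [0.453, 0.1227, 0.0549]
orientation: [3.14, -0.001, 1.668]
force: [0.3, -1.0, -0.1]
finger_gap: 0.0601
finger_force: 0.0
t: 12.35
tcp_pos: [0.4523, 0.1219, 0.0542]
orientation: [3.141, -0.0, 1.668]
force: [-0.3, -0.9, -0.1]
finger_gap: 0.0246
finger_force: 0.0
t 12.35 at [0.4523 0.1219 0.0542] rpy [ 1.7998e+02 -1.0000e-02  9.5560e+01] F [-0.3 -0.9 -0.1] gap 0.0246 -> shift [0. 0. 0.] rot [ 0. -0. -0.]
```

```bash
python3 -m handwheel '{"xyz":[[0,0,0],[0,0,0],[0,0,0],[0,0,0]],"rotation":[[0,0,0],[0,0,0],[0,0,0],[0,0,0]],"hand":[10,10,10,10]}' 50
python3 -m handwheel '{"xyz":[[0,0,-0.15],[0,0,-0.3],[0,0,-0.5],[0,0,-0.6],[0,0,-0.6],[0,0,-0.6]],"rotation":[[0,0,0],[0,0,0],[0,0,0],[0,0,0],[0,0,0],[0,0,0]],"hand":[10,10,10,10,10,10]}' 50
python3 - <<'E'
from h import *
goto()
for n in ['top','side','wrist']:
    p=shot(n)
    for k,v in dict(spatula=(.45,.16),soap=(.595,.22),press_stand=(.593,.222),free_stand=(.5,-.07)).items():
        b=best(k,p,v,.09)
        if b is None: print(n,k,None); continue
        c=b[1];z=c[:,2]*1000; print(n,k,np.percentile(z,[1,50,99]).round(1),end=' ')
        if k=='spatula':
            q=c[(c[:,1]>.185)]
            # blade plane
            if len(q)>30:
                q=q[np.abs(q[:,2]-np.median(q[:,2]))<.012]
                A=np.c_[q[:,0]-.44,q[:,1]-.225,np.ones(len(q))];print(len(q),rect(q),'plane',np.linalg.lstsq(A,q[:,2],rcond=None)[0].round(4))
        elif k=='soap': q=c[z>35]; print(rect(q))
        else: q=c[(z>14)&(z<22)]; print(rect(q))
cv2.imwrite('pics/w3.png',p['frame'])
E
```

```text
t: 12.68
tcp_pos: [0.4522, 0.1219, 0.054]
orientation: [-3.142, 0.0, 1.668]
force: [-0.9, -1.1, 2.5]
finger_gap: 0.0197
finger_force: 50.0
t: 13.18
tcp_pos: [0.4522, 0.1217, 0.1258]
orientation: [3.141, 0.0, 1.668]
force: [-0.5, -1.7, -1.7]
finger_gap: 0.0196
finger_force: 50.0
t 13.18 at [0.4522 0.1217 0.1258] rpy [179.98   0.    95.54] F [-0.5 -1.7 -1.7] gap 0.0196 -> shift [0. 0. 0.] rot [0. 0. 0.]
top spatula None
top soap [26.  38.9 42. ] rect c=(595.5,223.5) wh=(71.0,73.0) a=57.13
top press_stand [-1.5 17.  33. ] rect c=(592.6,222.7) wh=(99.3,96.3) a=82.34
top free_stand [-0.8  4.5 19.8] rect c=(500.8,-70.7) wh=(100.2,96.3) a=81.83
side spatula [ -1.7 153.7 168.9] side soap [ 2.5 37.6 41.2] rect c=(595.9,219.9) wh=(75.0,72.0) a=26.77
side press_stand [-1.6 14.9 31.8] rect c=(594.2,218.8) wh=(97.9,95.7) a=83.09
side free_stand [-0.8  4.6 20.3] rect c=(501.0,-71.1) wh=(102.4,94.6) a=81.83
wrist spatula [ 74.6  77.2 159.5] 11038 rect c=(442.6,227.3) wh=(38.4,88.1) a=6.11 plane [-0.0005 -0.0026  0.0761]
wrist soap [27.  41.5 43.3] rect c=(595.0,223.0) wh=(73.7,73.5) a=72.06
wrist press_stand [ 3.2 19.4 34.6] rect c=(592.8,224.1) wh=(99.2,96.9) a=82.30
wrist free_stand [  3.3   4.9 237.8] rect c=(0.0,0.0) wh=(0.0,0.0) a=0.00
```

View pics/w3.png

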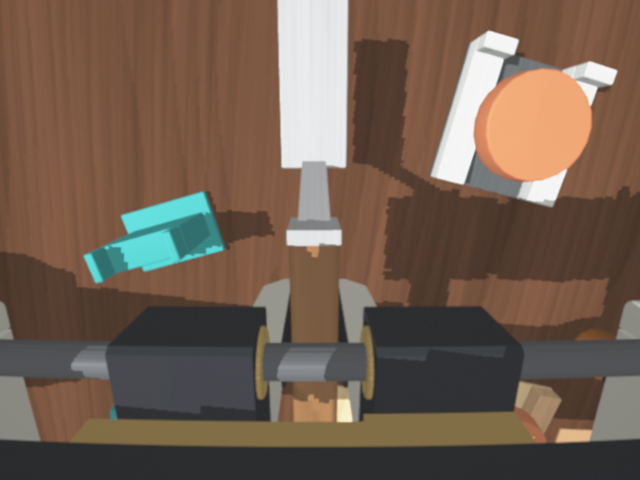

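```bash
python3 -m handwheel '{"xyz":[[-0.2,0.17,0],[-0.4,0.34,0],[-0.6,0.51,0],[-0.8,0.68,0],[-1,0.85,0],[-1,0.85,0],[-1,0.85,0]],"rotation":[[0,0,0.03],[0,0,0.06],[0,0,0.09],[0,0,0.12],[0,0,0.149],[0,0,0.149],[0,0,0.149]],"hand":[10,10,10,10,10,10,10]}' 50
cat > rel.py <<'E'
from h import *
S=np.array([.5953,.222])  # soap, refined below
def look():
    out=[]
    for n in ['top','wrist']:
        p=shot(n)
        for k,v in dict(spatula=(.57,.07),soap=(.595,.22),press_stand=(.593,.222)).items():
            b=best(k,p,v,.09)
            if b is None: print(n,k,None); continue
            c=b[1];z=c[:,2]*1000; print(n,k,len(c),np.percentile(z,[1,50,99]).round(1),end=' ')
            if k=='spatula':
                m=np.median(c[c[:,1]>np.percentile(c[:,1],60),2]); q=c[np.abs(c[:,2]-m)<.008]; print(rect(q), 'z',m, np.polyfit(q[:,1],q[:,2],1)[0])
            elif k=='soap': q=c[z>35]; print(rect(q))
            else: q=c[(z>14)&(z<22)]; print(rect(q))
E
python3 - <<'E'
from rel import *
look()
goto(.5655,.0084,.063,82.2)
E
```

```text
t: 14.52
tcp_pos: [0.5662, 0.0102, 0.1254]
orientation: [3.141, 0.001, 1.43]
force: [-0.6, 1.0, -2.0]
finger_gap: 0.0196
finger_force: 50.0
top spatula 1254 [ 70.3  73.4 156.3] rect c=(580.2,113.1) wh=(88.8,37.4) a=80.47 z 0.07306662108767059 -0.005232587029820622
top soap 1417 [19.9 38.8 42. ] rect c=(595.0,221.8) wh=(72.5,71.7) a=88.74
top press_stand 1528 [-1.5 16.3 32.6] rect c=(592.6,222.4) wh=(98.7,96.4) a=82.34
wrist spatula 20901 [ 74.7  77.5 159.7] rect c=(578.9,118.4) wh=(89.1,38.4) a=82.88 z 0.07644447650268628 -0.004405108194788129
wrist soap None
wrist press_stand 1420 [ 2.1 18.8 21.3] rect c=(587.1,178.4) wh=(9.2,95.3) a=82.01
t 14.92 at [0.565  0.0133 0.1261] rpy [-1.7999e+02 -1.0000e-02  8.2250e+01] F [-0.9 -0.1 -1.9] gap 0.0196 -> shift [-0.04   0.01   0.526] rot [-0.    -0.     0.001]
```

```bash
python3 -m handwheel '{"xyz":[[-0.04,0,0.1],[-0.04,0,0.25],[-0.04,0,0.4],[-0.04,0,0.5],[-0.04,0,0.526],[-0.04,0,0.526],[-0.04,0,0.526]],"rotation":[[0,0,0.004],[0,0,0.004],[0,0,0.004],[0,0,0.004],[0,0,0.004],[0,0,0.004],[0,0,0.004]],"hand":[10,10,10,10,10,10,10]}' 50
python3 - <<'E'
from rel import *
look()
goto(z=.063,yaw=81.9)
p=shot('wrist'); cv2.imwrite('pics/w4.png',p['frame'])
E
```

```text
t: 15.5
tcp_pos: [0.5652, 0.0081, 0.0633]
orientation: [3.141, -0.0, 1.428]
force: [-0.1, 1.1, -1.0]
finger_gap: 0.0198
finger_force: 50.0
top spatula 1076 [ 8.1 11.6 94.4] rect c=(579.7,109.9) wh=(89.6,37.8) a=82.73 z 0.011223323495456683 -0.005122710606052531
top soap 1430 [14.9 38.9 41.9] rect c=(595.4,222.2) wh=(74.0,72.1) a=44.90
top press_stand 1536 [-1.6 16.3 33.2] rect c=(592.5,222.3) wh=(98.7,96.3) a=82.59
wrist spatula 20860 [12.6 15.2 97.5] rect c=(581.0,112.1) wh=(89.2,38.4) a=82.30 z 0.014234121239483422 -0.004472544534465235
wrist soap None
wrist press_stand None
t 15.9 at [0.5649 0.0076 0.0632] rpy [ 1.7996e+02 -1.0000e-02  8.1790e+01] F [ 0.1  0.3 -2.2] gap 0.0202 -> shift [-0.    -0.     0.002] rot [ 0.    -0.    -0.001]
```

View pics/w4.png

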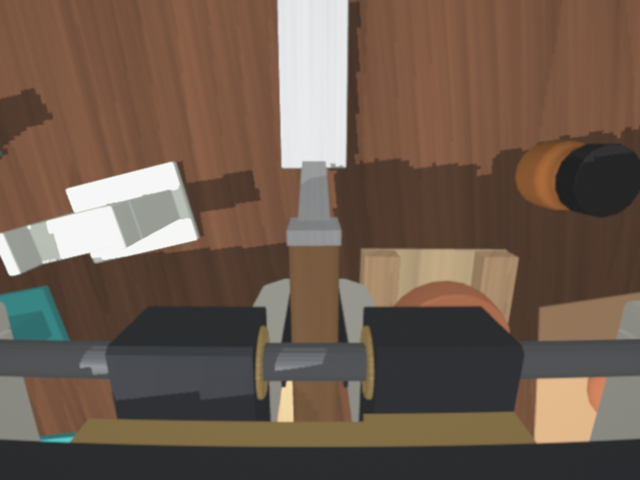

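```bash
python3 -m handwheel '{"xyz":[[0.05,-0.02,0],[0.1,-0.02,0],[0.18,-0.02,0],[0.26,-0.02,0],[0.34,-0.02,0],[0.42,-0.02,0],[0.5,-0.02,0],[0.5,-0.02,0]],"rotation":[[0,0,0],[0,0,0],[0,0,0],[0,0,0],[0,0,0],[0,0,0],[0,0,0],[0,0,0]],"hand":[10,10,10,10,10,10,10,10]}' 50
python3 -m handwheel '{"xyz":[[0.08,0,0],[0.16,0,0],[0.24,0,0],[0.32,0,0],[0.4,0,0],[0.44,0,0],[0.44,0,0],[0.44,0,0]],"rotation":[[0,0,0],[0,0,0],[0,0,0],[0,0,0],[0,0,0],[0,0,0],[0,0,0],[0,0,0]],"hand":[10,10,10,10,10,10,10,10]}' 50
python3 - <<'E'
from rel import *
look(); goto()
p=shot('wrist'); cv2.imwrite('pics/w5.png',p['frame'])
E
```

```text
t: 16.62
tcp_pos: [0.5712, 0.0715, 0.0631]
orientation: [3.141, -0.003, 1.432]
force: [0.1, 0.6, -2.1]
finger_gap: 0.0196
finger_force: 50.0
t: 17.28
tcp_pos: [0.5783, 0.1198, 0.0627]
orientation: [-3.141, 0.0, 1.428]
force: [-0.2, 0.4, -0.6]
finger_gap: 0.0197
finger_force: 50.0
top spatula None
top soap 1322 [ 11.   38.9 193.7] rect c=(573.5,196.7) wh=(139.8,67.3) a=55.18
top press_stand 991 [ -1.5  16.9 160.6] rect c=(592.9,222.6) wh=(98.3,97.2) a=83.02
wrist spatula None
wrist soap 18895 [38.7 41.6 43.3] rect c=(596.2,221.6) wh=(71.0,73.9) a=82.29
wrist press_stand 10219 [ 3.7 19.5 21.4] rect c=(592.7,220.6) wh=(91.9,96.4) a=82.10
t 17.68 at [0.5785 0.1192 0.0628] rpy [1.800e+02 1.000e-02 8.176e+01] F [-0.1  0.6 -1.8] gap 0.0198 -> shift [0. 0. 0.] rot [0. 0. 0.]
```

View pics/w5.png

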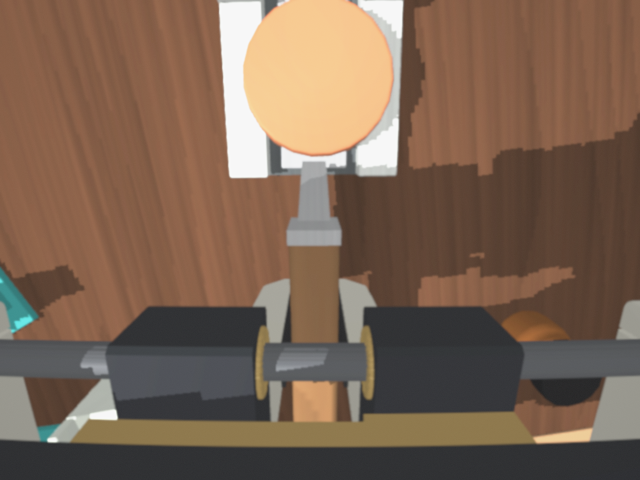

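```bash
python3 -m handwheel '{"xyz":[[0,0,-0.02],[0,0,-0.035],[0,0,-0.05],[0,0,-0.065],[0,0,-0.09],[0,0,-0.13],[0,0,-0.17],[0,0,-0.17]],"rotation":[[0,0,0],[0,0,0],[0,0,0],[0,0,0],[0,0,0],[0,0,0],[0,0,0],[0,0,0]],"hand":[10,10,10,10,10,10,10,10]}' 50
python3 -m handwheel '{"xyz":[[0,0,-0.06],[0,0,-0.15],[0,0,-0.25],[0,0,-0.35],[0,0,-0.43],[0,0,-0.47],[0,0,-0.47],[0,0,-0.47]],"rotation":[[0,0,0],[0,0,0],[0,0,0],[0,0,0],[0,0,0],[0,0,0],[0,0,0],[0,0,0]],"hand":[10,10,10,10,10,10,10,10]}' 50
cat > soapchk.py <<'E'
from h import *
def chk():
    s=robot.get_state(); R=Ro.from_euler('xyz',s['orientation']).as_matrix()
    p=shot('wrist'); o=s['tcp_pos']+R@[.1055,0,0]
    b=best('soap',p,o[:2],.06)
    if b is None: print('no soap'); return p
    c=b[1]; m=np.median(c[:,2]); q=c[np.abs(c[:,2]-m)<.006]; (x,y),wh,a=cv2.minAreaRect(q[:,:2].astype(np.float32)*1000)
    A=np.c_[q[:,:2]-q[:,:2].mean(0),np.ones(len(q))]
    print('soap c',x,y,wh,'top z',m,'slopes',np.linalg.lstsq(A,q[:,2],rcond=None)[0][:2].round(4),'in tool frame mm',((np.array([x/1000,y/1000,m])-s['tcp_pos'])@R*1000).round(1))
    return p
E
python3 - <<'E'
from soapchk import *
p=chk(); cv2.imwrite('pics/w6.png',p['frame'])
goto()
E
```

```text
t: 18.4
tcp_pos: [0.5792, 0.12, 0.0844]
orientation: [3.14, -0.001, 1.428]
force: [-0.2, 0.2, -3.1]
finger_gap: 0.0196
finger_force: 50.0
t: 19.07
tcp_pos: [0.5783, 0.1196, 0.1398]
orientation: [3.141, 0.0, 1.428]
force: [0.2, -1.4, -3.0]
finger_gap: 0.0193
finger_force: 50.0
soap c 595.828125 223.187744140625 (74.07177734375, 73.7003173828125) top z 0.1119118798764433 slopes [-0.0001 -0.0017] in tool frame mm [105.1   2.5  27.9]
t 19.17 at [0.5778 0.1194 0.1389] rpy [-1.7991e+02  4.0000e-02  8.1800e+01] F [-0.3  0.2 -2.9] gap 0.0195 -> shift [0. 0. 0.] rot [-0.001  0.    -0.   ]
```

```bash
python3 -m handwheel '{"xyz":[[-0.04,-0.01,0],[-0.12,-0.02,0],[-0.24,-0.04,0],[-0.38,-0.065,0],[-0.52,-0.09,0],[-0.66,-0.115,0],[-0.8,-0.14,0],[-0.94,-0.16,0]],"rotation":[[0,0,0],[0,0,0],[0,0,0],[0,0,0],[0,0,0],[0,0,0],[0,0,0],[0,0,0]],"hand":[10,10,10,10,10,10,10,10]}' 50
python3 -m handwheel '{"xyz":[[-0.14,-0.025,0],[-0.28,-0.05,0],[-0.42,-0.075,0],[-0.56,-0.1,0],[-0.7,-0.125,0],[-0.84,-0.15,0],[-0.98,-0.17,0]],"rotation":[[0,0,0],[0,0,0],[0,0,0],[0,0,0],[0,0,0],[0,0,0],[0,0,0]],"hand":[10,10,10,10,10,10,10]}' 50
python3 -m handwheel '{"xyz":[[-0.14,-0.025,0],[-0.28,-0.05,0],[-0.4,-0.07,0],[-0.5,-0.085,0],[-0.57,-0.1,0],[-0.6,-0.105,0],[-0.61,-0.105,0],[-0.61,-0.105,0]],"rotation":[[0,0,0.002],[0,0,0.004],[0,0,0.004],[0,0,0.004],[0,0,0.004],[0,0,0.004],[0,0,0.004],[0,0,0.004]],"hand":[10,10,10,10,10,10,10,10]}' 50
cat > fs.py <<'E'
from soapchk import *
def fs(zc=.018):
    p=chk()
    b=best('free_stand',p,(.5,-.07),.08)
    if b is not None:
        c=b[1];z=c[:,2]*1000;q=c[(z>14)&(z<24)];print('free wrist',rect(q), np.median(q[:,2]))
    t=shot('top'); b=best('free_stand',t,(.5,-.07),.08)
    if b is not None: c=b[1];z=c[:,2]*1000;print('free top',rect(c[(z>14)&(z<22)]))
    for d in robot.cut_out('soap',t):
        c=cloud(t,d['pixels'])
        if len(c)>50 and c[:,1].mean()<.05 and c[:,0].mean()<.57: 
            q=c[np.abs(c[:,2]-np.median(c[:,2]))<.006]; print('soap top cam',rect(q),np.median(q[:,2]))
    for d in robot.cut_out('spatula',t):
        c=cloud(t,d['pixels'])
        if len(c)>50: print('spat top cam',rect(c),np.median(c[:,2]))
    goto(.4827,-.1743,yaw=81.4)
    return p,t
E
python3 - <<'E'
from fs import *
p,t=fs(); cv2.imwrite('pics/wt7.png',np.hstack([p['frame'][:, 100:500],t['frame'][150:350,300:500].repeat(2,0).repeat(2,1)[:480] if 0 else cv2.resize(t['frame'][150:390,300:500],(400,480))]))
E
```

```text
t: 19.83
tcp_pos: [0.5423, 0.0087, 0.1393]
orientation: [-3.141, 0.001, 1.427]
force: [0.8, 0.3, -1.4]
finger_gap: 0.0195
finger_force: 50.0
t: 20.42
tcp_pos: [0.5053, -0.1046, 0.1394]
orientation: [-3.141, 0.001, 1.427]
force: [-0.0, 0.0, -3.0]
finger_gap: 0.0197
finger_force: 50.0
t: 21.08
tcp_pos: [0.4837, -0.173, 0.1396]
orientation: [3.141, -0.001, 1.422]
force: [0.6, -0.1, -3.6]
finger_gap: 0.0198
finger_force: 50.0
soap c 501.9171142578125 -69.63497924804688 (73.70773315429688, 72.62313842773438) top z 0.11192615254413799 slopes [ 0.0003 -0.0003] in tool frame mm [104.9   2.7  27.8]
free wrist rect c=(501.7,-69.6) wh=(99.4,96.5) a=81.62 0.01958698187823793
soap top cam rect c=(500.4,-69.2) wh=(73.8,73.1) a=88.42 0.1094593933338655
spat top cam rect c=(529.1,414.8) wh=(74.8,73.9) a=51.60 0.021700228191318505
spat top cam rect c=(494.0,-117.1) wh=(187.3,39.9) a=83.95 0.14749881776222074
t 21.43 at [ 0.4837 -0.1728  0.1396] rpy [ 1.80e+02 -1.00e-02  8.15e+01] F [-1.  -0.2 -3.7] gap 0.0195 -> shift [-0.013 -0.006 -0.   ] rot [ 0.    -0.     0.001]
```

View pics/wt7.png

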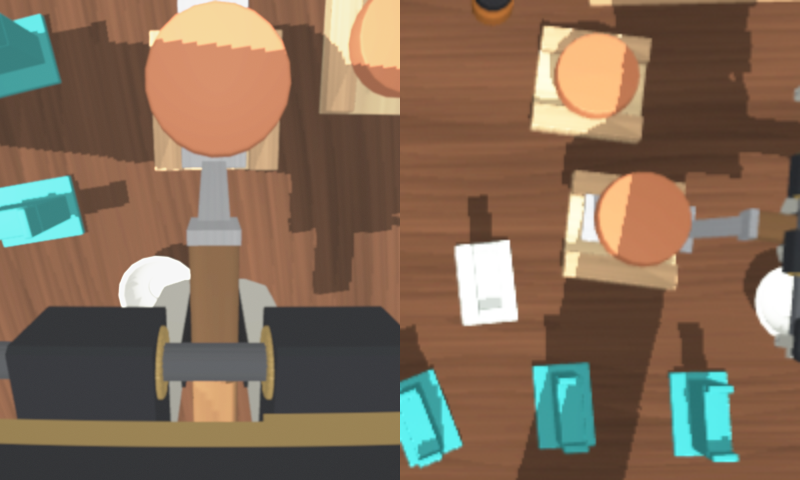

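```bash
python3 -m handwheel '{"xyz":[[-0.005,0,0.05],[-0.006,0,0.12],[-0.006,0,0.2],[-0.006,0,0.28],[-0.006,0,0.36],[-0.006,0,0.42],[-0.006,0,0.46],[-0.006,0,0.46]],"rotation":[[0,0,0],[0,0,0],[0,0,0],[0,0,0],[0,0,0],[0,0,0],[0,0,0],[0,0,0]],"hand":[10,10,10,10,10,10,10,10]}' 50
python3 - <<'E'
from fs import *
fs(); goto(z=.063)
E
```

```text
t: 22.1
tcp_pos: [0.4826, -0.1739, 0.083]
orientation: [-3.139, -0.001, 1.422]
force: [-0.2, -0.2, -2.4]
finger_gap: 0.0196
finger_force: 50.0
soap c 500.6490478515625 -70.38636779785156 (73.70269775390625, 73.47896575927734) top z 0.05528889677231183 slopes [-0.0026 -0.0014] in tool frame mm [105.    2.6  27.8]
free wrist rect c=(501.3,-69.7) wh=(99.2,96.7) a=81.81 0.01959634056084672
free top rect c=(500.9,-70.4) wh=(100.1,96.2) a=81.81
soap top cam rect c=(500.8,-71.3) wh=(73.5,72.4) a=88.98 0.05433689426056565
spat top cam rect c=(496.3,-103.2) wh=(155.7,40.8) a=84.93 0.08437487411941491
t 22.45 at [ 0.4837 -0.1742  0.0849] rpy [1.7994e+02 1.0000e-02 8.1430e+01] F [-0.5  0.5 -2.8] gap 0.0198 -> shift [-0.002 -0.008 -0.   ] rot [0.001 0.    0.   ]
t 22.45 at [ 0.4837 -0.1742  0.0849] rpy [1.7994e+02 1.0000e-02 8.1430e+01] F [-0.5  0.5 -2.8] gap 0.0198 -> shift [ 0.    -0.     0.182] rot [0.001 0.    0.   ]
```

```bash
python3 -m handwheel '{"xyz":[[0,0,0.04],[0,0,0.08],[0,0,0.105],[0,0,0.12],[0,0,0.135],[0,0,0.15],[0,0,0.17],[0,0,0.18]],"rotation":[[0,0,0],[0,0,0],[0,0,0],[0,0,0],[0,0,0],[0,0,0],[0,0,0],[0,0,0]],"hand":[10,10,10,10,10,10,10,10]}' 50
python3 -m handwheel '{"xyz":[[0,0,0],[0,0,0],[0,0,0]],"rotation":[[0,0,0],[0,0,0],[0,0,0]],"hand":[10,10,10]}' 50
python3 - <<'E'
from fs import *
fs(); goto(z=.063)
E
```

```text
t: 23.12
tcp_pos: [0.4835, -0.174, 0.0626]
orientation: [3.141, -0.0, 1.421]
force: [-0.4, -0.5, -1.0]
finger_gap: 0.0195
finger_force: 50.0
t: 23.37
tcp_pos: [0.4835, -0.1741, 0.0629]
orientation: [3.141, -0.0, 1.421]
force: [-0.6, 0.6, -1.8]
finger_gap: 0.0194
finger_force: 50.0
soap c 500.8446350097656 -71.61798095703125 (72.16169738769531, 73.8919906616211) top z 0.04160718495225951 slopes [0.0003 0.0018] in tool frame mm [103.9   1.9  21.3]
free top rect c=(500.8,-70.6) wh=(100.4,96.1) a=81.77
soap top cam rect c=(500.6,-71.7) wh=(74.0,73.9) a=17.18 0.039008770142769045
spat top cam rect c=(495.2,-104.2) wh=(158.2,39.4) a=83.28 0.06870014695795901
t 23.72 at [ 0.4834 -0.1741  0.0629] rpy [179.99  -0.    81.44] F [ 0.   0.2 -1.8] gap 0.0197 -> shift [-0.003 -0.006 -0.   ] rot [ 0. -0.  0.]
t 23.72 at [ 0.4834 -0.1741  0.0629] rpy [179.99  -0.    81.44] F [ 0.   0.2 -1.8] gap 0.0197 -> shift [ 0.     0.    -0.001] rot [ 0. -0. -0.]
```

```bash
python3 - <<'E'
from soapchk import *
for n in ['top','side','wrist']:
    p=shot(n)
    for d in robot.cut_out('dish',p):
        c=cloud(p,d['pixels'])
        if len(c)<50: continue
        z=c[:,2]*1000
        print(n,round(d['p'],2),len(c),'z',np.percentile(z,[1,50,99]).round(1),rect(c),'x',np.percentile(c[:,0],[1,99]).round(4),'y',np.percentile(c[:,1],[1,99]).round(4))
        q=c[z>20]; 
        if len(q)>20: print('  rim',rect(q),circ(q))
E
```

```text
top 0.61 307 z [  2.3  10.4 189.6] rect c=(434.7,-196.1) wh=(95.1,31.0) a=87.78 x [0.4178 0.4483] y [-0.2427 -0.1527]
  rim rect c=(423.6,-196.1) wh=(19.0,95.4) a=4.89 (array([ 0.43713637, -0.19723848]), np.float64(0.044575424923582616))
side 0.74 1216 z [ 2.6 14.4 26.9] rect c=(432.0,-213.9) wh=(66.2,65.1) a=86.78 x [0.4012 0.4634] y [-0.2453 -0.183 ]
  rim rect c=(432.0,-213.9) wh=(66.2,65.1) a=86.78 (array([ 0.43244627, -0.21451242]), np.float64(0.030754485750611373))
wrist 0.62 607 z [11.5 26.2 29.1] rect c=(430.9,-186.4) wh=(16.8,32.2) a=77.44 x [0.416  0.4469] y [-0.1955 -0.1791]
  rim rect c=(431.5,-183.3) wh=(33.4,8.7) a=6.63 (array([ 0.43225251, -0.19233847]), np.float64(0.013712621695033315))
```

```bash
python3 -m handwheel '{"xyz":[[-0.02,0.01,0],[-0.06,0.025,0],[-0.12,0.042,0],[-0.2,0.042,0],[-0.3,0.042,0],[-0.4,0.042,0],[-0.5,0.042,0],[-0.5,0.042,0]],"rotation":[[0,0,0],[0,0,0],[0,0,0],[0,0,0],[0,0,0],[0,0,0],[0,0,0],[0,0,0]],"hand":[10,10,10,10,10,10,10,10]}' 50
python3 -m handwheel '{"xyz":[[-0.03,0.01,0],[-0.07,0.025,0],[-0.11,0.035,0],[-0.15,0.05,0],[-0.2,0.057,0],[-0.25,0.057,0],[-0.25,0.057,0],[-0.25,0.057,0]],"rotation":[[0,0,-0.006],[0,0,-0.014],[0,0,-0.02],[0,0,-0.028],[0,0,-0.033],[0,0,-0.033],[0,0,-0.033],[0,0,-0.033]],"hand":[10,10,10,10,10,10,10,10]}' 50
python3 - <<'E'
from fs import *
p,t=fs()
b=best('spatula',p,(.475,-.2),.1)
if b is not None:
    c=b[1]; q=c[c[:,2]<.03]; print('blade',rect(q),np.median(q[:,2]))
cv2.imwrite('pics/wt8.png',np.hstack([p['frame'][:, 100:500],cv2.resize(t['frame'][170:370,360:560],(400,480))]))
E
```

```text
t: 24.68
tcp_pos: [0.478, -0.239, 0.0625]
orientation: [-3.141, 0.003, 1.415]
force: [-0.6, -0.5, -1.4]
finger_gap: 0.0197
finger_force: 50.0
t: 25.35
tcp_pos: [0.4815, -0.2654, 0.0627]
orientation: [-3.141, -0.0, 1.472]
force: [-0.6, 0.4, -2.4]
finger_gap: 0.0196
finger_force: 50.0
no soap
free wrist rect c=(495.0,-117.8) wh=(3.6,94.9) a=81.76 0.018198458530728517
free top rect c=(500.9,-70.6) wh=(100.4,96.3) a=81.71
soap top cam rect c=(500.1,-71.2) wh=(73.9,73.2) a=36.10 0.0390542609393576
spat top cam rect c=(490.2,-197.8) wh=(165.0,41.0) a=88.18 0.011889683306437249
t 25.7 at [ 0.4818 -0.2645  0.0628] rpy [ 1.800e+02 -1.000e-02  8.445e+01] F [ 0.5 -0.5 -1.1] gap 0.0198 -> shift [ 0.749 -0.065  0.   ] rot [ 0.    -0.     0.034]
blade rect c=(485.2,-241.1) wh=(251.1,38.3) a=84.94 0.01316430968540322
```

View pics/wt8.png

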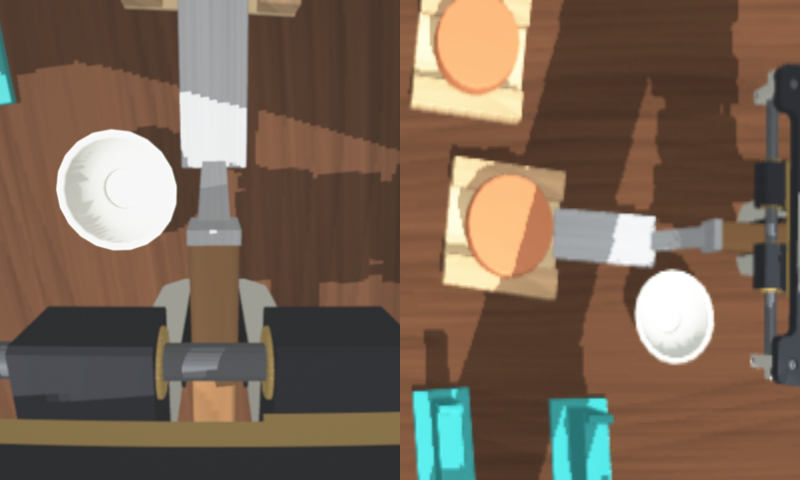

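```bash
python3 -m handwheel '{"xyz":[[-0.01,0,-0.06],[-0.02,0,-0.15],[-0.02,0,-0.3],[-0.02,0,-0.45],[-0.02,0,-0.6],[-0.02,0,-0.68],[-0.02,0,-0.68]],"rotation":[[0,0,0],[0,0,0],[0,0,0],[0,0,0],[0,0,0],[0,0,0],[0,0,0]],"hand":[10,10,10,10,10,10,10]}' 50
python3 -m handwheel '{"xyz":[[0.1,-0.02,0],[0.3,-0.05,0],[0.5,-0.09,0],[0.7,-0.12,0],[0.8,-0.14,0]],"rotation":[[0,0,0],[0,0,0],[0,0,0],[0,0,0],[0,0,0]],"hand":[10,10,10,10,10]}' 50
python3 -m handwheel '{"xyz":[[0.2,-0.03,0],[0.4,-0.07,0],[0.6,-0.1,0],[0.8,-0.14,0]],"rotation":[[0,0,0],[0,0,0],[0,0,0],[0,0,0]],"hand":[10,10,10,10]}' 50
python3 -m handwheel '{"xyz":[[0.2,-0.03,0],[0.4,-0.07,0],[0.6,-0.1,0],[0.75,-0.13,0],[0.8,-0.14,0]],"rotation":[[0,0,-0.03],[0,0,-0.06],[0,0,-0.09],[0,0,-0.12],[0,0,-0.123]],"hand":[10,10,10,10,10]}' 50
python3 -m handwheel '{"xyz":[[0,0,0],[0,0,0],[0,0,0]],"rotation":[[0,0,0],[0,0,0],[0,0,0]],"hand":[10,10,10]}' 50
python3 - <<'E'
from h import *
goto(.4522,.1219,.0542,95.56)
E
```

```text
t: 26.33
tcp_pos: [0.4832, -0.268, 0.1474]
orientation: [3.136, 0.002, 1.473]
force: [0.9, 0.3, -1.5]
finger_gap: 0.0196
finger_force: 50.0
t: 26.75
tcp_pos: [0.4728, -0.1652, 0.1435]
orientation: [-3.139, -0.003, 1.478]
force: [-0.5, -0.6, -2.0]
finger_gap: 0.0199
finger_force: 50.0
t: 27.08
tcp_pos: [0.4659, -0.0718, 0.1437]
orientation: [-3.14, 0.0, 1.473]
force: [0.0, 0.8, -2.0]
finger_gap: 0.0194
finger_force: 50.0
t: 27.5
tcp_pos: [0.4583, 0.0278, 0.144]
orientation: [-3.141, -0.002, 1.673]
force: [0.8, 0.5, -2.3]
finger_gap: 0.0198
finger_force: 50.0
t: 27.75
tcp_pos: [0.4593, 0.0224, 0.144]
orientation: [-3.141, 0.001, 1.663]
force: [0.3, -0.9, -1.0]
finger_gap: 0.0197
finger_force: 50.0
t 27.75 at [0.4593 0.0224 0.144 ] rpy [-1.7994e+02  7.0000e-02  9.5290e+01] F [ 0.3 -0.9 -1. ] gap 0.0197 -> shift [0.832 0.019 0.747] rot [-0.001  0.001 -0.003]
```

```bash
python3 -m handwheel '{"xyz":[[0.2,0,0],[0.4,0.01,0],[0.6,0.02,0],[0.78,0.02,0],[0.83,0.02,0],[0.83,0.02,0.2],[0.83,0.02,0.4],[0.83,0.02,0.5]],"rotation":[[0,0,-0.003],[0,0,-0.003],[0,0,-0.003],[0,0,-0.003],[0,0,-0.003],[0,0,-0.003],[0,0,-0.003],[0,0,-0.003]],"hand":[10,10,10,10,10,10,10,10]}' 50
python3 -m handwheel '{"xyz":[[0,0,0.05],[0,0,0.05],[0,0,0.05]],"rotation":[[0,0,0],[0,0,0],[0,0,0]],"hand":[10,10,10]}' 50
python3 - <<'E'
from h import *
goto(.4522,.1219,.0542,95.56)
p=shot('wrist'); b=best('spatula',p,(.445,.17),.1)
if b: c=b[1]; q=c[(c[:,1]>.185)]; q=q[np.abs(q[:,2]-np.median(q[:,2]))<.01]; print(rect(q),np.median(q[:,2]),np.polyfit(q[:,1],q[:,2],1)[0])
p=shot('side'); b=best('rest',p,(.456,.055),.06)
if b: c=b[1]; print(rect(c[(c[:,2]>.069)&(c[:,2]<.08)]))
E
```

```text
t: 28.42
tcp_pos: [0.4516, 0.1208, 0.0824]
orientation: [-3.138, 0.003, 1.668]
force: [0.1, 0.0, -2.1]
finger_gap: 0.0193
finger_force: 50.0
t: 28.67
tcp_pos: [0.4528, 0.1227, 0.0786]
orientation: [3.141, 0.0, 1.669]
force: [0.2, 0.2, -1.7]
finger_gap: 0.0199
finger_force: 50.0
t 28.67 at [0.4528 0.1227 0.0786] rpy [1.7999e+02 3.0000e-02 9.5650e+01] F [ 0.2  0.2 -1.7] gap 0.0199 -> shift [-0.006 -0.005  0.203] rot [0.    0.    0.001]
rect c=(443.2,227.7) wh=(38.5,88.5) a=6.03 0.02901238225876253 -0.0038812968707934463
rect c=(456.8,51.6) wh=(59.7,18.8) a=4.39
```

```bash
python3 -m handwheel '{"xyz":[[-0.006,-0.005,0.06],[-0.006,-0.005,0.12],[-0.006,-0.005,0.16],[-0.006,-0.005,0.185],[-0.006,-0.005,0.2],[-0.006,-0.005,0.205],[-0.006,-0.005,0.205],[-0.006,-0.005,0.205]],"rotation":[[0,0,0],[0,0,0],[0,0,0],[0,0,0],[0,0,0],[0,0,0],[0,0,0],[0,0,0]],"hand":[10,10,10,10,10,10,10,10]}' 50
python3 - <<'E'
from h import *
goto(.4522,.1219,.0542,95.56)
E
```

```text
t: 29.53
tcp_pos: [0.4512, 0.1227, 0.054]
orientation: [-3.141, 0.001, 1.671]
force: [-2.6, -1.4, 5.3]
finger_gap: 0.02
finger_force: 50.0
t 29.53 at [0.4512 0.1227 0.054 ] rpy [-1.7996e+02  4.0000e-02  9.5760e+01] F [-2.6 -1.4  5.3] gap 0.02 -> shift [-0.008  0.007 -0.001] rot [-0.     0.     0.002]
```

Contact made; open, rise, back off and inspect.

```bash
python3 -m handwheel '{"xyz":[[0,0,0],[0,0,0],[0,0,0],[0,0,-0.2],[0,0,-0.5],[0,0,-0.8],[0,0,-1],[0,0,-1]],"rotation":[[0,0,0],[0,0,0],[0,0,0],[0,0,0],[0,0,0],[0,0,0],[0,0,0],[0,0,0]],"hand":[60,60,60,60,60,60,60,60]}' 
python3 -m handwheel '{"xyz":[[-0.3,0,-0.2],[-0.6,0,-0.3],[-1,0,-0.5],[-1,0,-0.5],[-1,0,-0.5]],"rotation":[[0,0,0],[0,0,0],[0,0,0],[0,0,0],[0,0,0]],"hand":[60,60,60,60,60]}'
for i in 1 2 3; do python3 -m handwheel '{"xyz":[[-0.3,0,0],[-0.6,0,0],[-1,0,0],[-1,0,0]],"rotation":[[0,0,0],[0,0,0],[0,0,0],[0,0,0]],"hand":[60,60,60,60]}'; done
python3 - <<'E'
from h import *
N=dict(stamp=(.528,.416),soap=(.5,-.07),free_stand=(.5,-.07),spatula=(.45,.15),rest=(.456,.055),oil_jar=(.715,.043),dish=(.43,-.215))
for n in ['top','side']:
    p=shot(n)
    for k,v in N.items():
        b=best(k,p,v,.07)
        if b is None: print(n,k,None); continue
        c=b[1];z=c[:,2]*1000; print(n,k,np.percentile(z,[1,50,99]).round(1),rect(c),end=' ')
        if k=='spatula': print('blade',rect(c[(z<9)&(c[:,1]>.175)]),'handle',rect(c[z>78]))
        else: print(rect(c[z>34]) if k=='soap' else '')
    if n=='top': cv2.imwrite('pics/end.png',p['frame'])
E
```

```text
t: 30.2
tcp_pos: [0.4551, 0.1246, 0.1784]
orientation: [3.131, -0.002, 1.671]
force: [-0.1, 1.0, 0.3]
finger_gap: 0.0597
finger_force: 0.0
t: 30.62
tcp_pos: [0.4649, -0.0008, 0.2341]
orientation: [3.14, 0.002, 1.663]
force: [0.3, -0.2, -1.9]
finger_gap: 0.0603
finger_force: 0.0
t: 30.95
tcp_pos: [0.4755, -0.1226, 0.2319]
orientation: [-3.139, 0.003, 1.662]
force: [-0.1, -1.1, -0.9]
finger_gap: 0.0598
finger_force: 0.0
t: 31.28
tcp_pos: [0.4872, -0.2425, 0.2316]
orientation: [-3.139, 0.003, 1.662]
force: [-0.5, -1.3, -0.2]
finger_gap: 0.0596
finger_force: 0.0
t: 31.62
tcp_pos: [0.4986, -0.3621, 0.2311]
orientation: [-3.139, 0.004, 1.662]
force: [-0.7, -1.6, -0.1]
finger_gap: 0.0605
finger_force: 0.0
top stamp [ 6.6 21.6 89.7] rect c=(528.3,412.9) wh=(71.9,73.9) a=71.42 
top soap [30.2 39.  42.3] rect c=(499.8,-71.0) wh=(72.8,74.4) a=17.39 rect c=(500.2,-71.2) wh=(73.1,73.2) a=12.96
top free_stand [-1.8 16.4 39. ] rect c=(502.0,-73.3) wh=(108.0,102.2) a=82.54 
top spatula [-2.1  4.3 86.2] rect c=(445.6,155.7) wh=(40.5,235.1) a=4.03 blade rect c=(440.9,223.5) wh=(40.5,99.0) a=4.03 handle rect c=(453.8,102.9) wh=(20.1,121.1) a=6.28
top rest [-0.3  6.3 83.4] rect c=(456.4,54.3) wh=(73.7,50.6) a=4.59 
top oil_jar [ 0.1 53.  57.2] rect c=(726.0,41.6) wh=(40.4,58.8) a=80.55 
top dish [-1.7 13.9 27.1] rect c=(432.4,-211.9) wh=(63.7,69.9) a=84.50 
side stamp None
side soap None
side free_stand [  0.    4.3 343.9] rect c=(507.8,-236.9) wh=(283.3,47.3) a=84.76 
side spatula [-0.9 81.7 85.9] rect c=(445.9,154.0) wh=(27.0,233.6) a=9.56 blade rect c=(431.6,223.1) wh=(17.6,92.4) a=4.86 handle rect c=(454.8,100.9) wh=(20.4,125.8) a=5.98
side rest [ -1.8  26.  398.4] rect c=(461.5,-99.6) wh=(51.1,484.1) a=5.65 
side oil_jar [  8.7  50.2 360.6] rect c=(650.4,-126.2) wh=(407.8,37.5) a=68.23 
side dish [ 2.4 14.2 26.9] rect c=(431.2,-212.8) wh=(67.9,63.0) a=86.51
```

View pics/end.png

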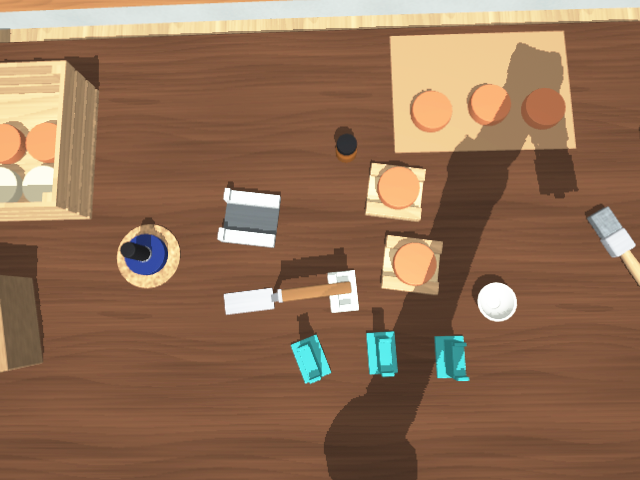

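The final top view shows everything as asked. The stamp is on the mat (147,255), the soap is centred on the free stand (413,265), and the spatula is back on the white rest. The jar, dish and cured soap look unmoved. I'm handing it in.

```bash
python3 -c "
from plant import robot
print(robot.finish_job())"
```

```text
the job is handed in; nothing more can be done
None
```

The job is handed in at about 32 s of the 72 s allowed: the stamp stands on the cork mat, the fresh soap lies level on the free wooden stand within about 1 mm of its centre, and the spatula is back on its white rest; the cured soap, jar and dish look unmoved in the final top view.

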